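Clamp a jar and unscrew its tight lid

TASK

The lid of the jar of spare nuts is screwed on tight and the jar turns with it, so first lock the jar in the bench clamp by swinging the red-knobbed cam lever all the way home. Then unscrew the lid anticlockwise, re-gripping as needed, until its threads let go, and lift it straight off. Finish with the gripper still holding the lid level, two to three centimetres above the open mouth of the jar, with the jar still standing upright in the locked clamp and the other things on the bench left alone.

Things in the scene. Friction and masses are not known exactly. Their poses are not given: they have to be found in the camera images.
- clamp: Green cam-lever bench clamp, fixed to the worktop. Origin: underside, on the axis of the jar's nominal place; z up. Bed y = -70 to +102 mm, x = -50 to +50, top 12 mm above the worktop. Along its y: fixed V jaw at -y (120 degrees, top 58 mm above the worktop), the jar, a sliding jaw with sprung rubber pad at +y (top 49 mm), then cam and lever.
- clamp_lever (a joint): Cam lever's angle about its upright pivot, rad. 0 to 0.2 = open, pointing about along the clamp's +y. It swings anticlockwise seen from above; home (locked) is the stop at 1.6, pointing about along the clamp's -x. The jaw moves 5 mm per rad; the pad meets the jar at about 1.1 and presses with about 45 N at the end. Needs 4 to 8 N at the knob and stays where it is left.
- lever_knob (a point): Grip point on the red upright knob at the lever's end, 82 mm above the worktop. The knob is a round post 23 mm in diameter, 54 to 101 mm above the worktop, 80 mm from the pivot; pinch it from above from any side, it can turn between the fingers. The lever's bar lies below it, its top 54 mm above the worktop.
- lever_pivot (a point): Point on the lever's upright pivot axis, 82 mm above the worktop, at (0, +86) mm in the clamp's x, y.
- jar_seat (a point): Point on top of the clamp bed, 12 mm above the worktop, where the jar's bottom centre stands once the jar is pressed into the V: (0, -2.5) mm in the clamp's x, y.
- jar: Clear glass jar of nuts, 64 mm in diameter, loose, 0.36 to 0.6 kg, standing upright on the clamp bed with 2 to 4 mm of play to either jaw, so it turns with the lid until clamped. Origin: centre of its underside; z up. Shoulder at 62 to 68 mm, then a threaded neck. A red paint mark on its side shows its +x; tight, the marks of lid and jar line up.
- jar_mouth (a point): Centre of the jar's open mouth, level with its rim: 86 mm above the jar's underside, 98 mm above the worktop. The neck is 43 mm wide outside.
- lid: Knurled aluminium screw lid, 62 mm in diameter, 24 mm tall, 0.14 kg, red mark on top. Origin: centre of its skirt's lower edge; z up; screwed on, 71.5 mm above the jar's underside. Tight, its x axis lies along the jar's x; turned 115 to 150 degrees anticlockwise from above (130 is best) it lifts off freely; it meets a stop near 155.
- lid_mark (a point): Outer end of the red mark on the lid's top face, 28 mm from the lid's axis along the lid's +x.
- lid_grip (a point): Point on the lid's axis, 20.5 mm above its skirt's lower edge (104 mm above the worktop when screwed on): with the TCP here the fingers hold the skirt across its diameter and clear the jar's shoulder (80 mm). Grip with 20 N or more. The first 50 degrees need 0.25 to 0.5 N m (sprung seal, 20 N), then it is loose; it need not rise while it turns.
- black_bottle: Bystander, to be left alone: black round bottle with a white cap, 58 mm wide, 100 mm tall. Origin: centre of its underside.
- stubby_driver: Bystander, to be left alone: stubby yellow and red screwdriver, 88 mm long, lying. Origin: centre of its underside.
- pliers: Bystander, to be left alone: pliers with black and yellow grips, 162 mm long, lying. Origin: centre of its underside.
- amber_tape: Bystander, to be left alone: roll of amber tape, 51 mm wide, 20 mm tall, lying flat. Origin: centre of its underside.
- tape_measure: Bystander, to be left alone: black tape measure with a blue disc, 64 mm wide, 56 mm tall. Origin: centre of its underside.
- carton_a: Obstacle, fixed: brown carton tilted on the parts bin at the left; it fills about x = 0.43 to 0.67, y = 0.21 to 0.47, z = 0.08 to 0.32 m of the world. Keep the arm clear of it.
- clear_tub: Obstacle, fixed: clear tub of coiled hoses on the right, x = 0.48 to 0.84, y = -0.38 to -0.15 m of the world, 128 mm tall.
Not all that is in view belongs to the job. What is shaped like the lid but purple is not meant.

How it is judged (in metres and radians):
On the way, in this order (a step that is already met when the one before it is completed fails the run):
1. the jar is locked in the clamp: lever swung home (value of joint clamp_lever above 1.4 rad and horizontal distance between jar and jar_seat below 0.008 m), for 0.2 s.
2. with the clamp locked and the lid still sitting on the neck, the lid is turned on the jar until its threads are clear (value of joint clamp_lever above 1.35 rad and x of lid_mark in the frame of jar below -0.006 m and z of lid in the frame of jar below 0.086 m), for 0.1 s.
At the end, for the whole second after the job is handed in: The lever is home (over 1.35 rad) and the jar stands upright in the clamp, within 10 mm of its seat; the gripper holds the lid still, level within about 11 degrees, over the jar within 20 mm sideways, the skirt's lower edge 6 to 50 mm above the jar's rim and clear of it (value of joint clamp_lever above 1.35 rad and horizontal distance between jar and jar_seat below 0.01 m and height (world z) of jar below 0.018 m and angle between jar's own z axis and vertical below 0.1 rad and z of lid in the frame of jar between 0.092 and 0.136 m and horizontal distance between lid and jar below 0.02 m and angle between lid's own z axis and vertical below 0.2 rad and contact force between the fingers and lid above 1 N and contact force between lid and jar below 0.1 N and linear speed of lid below 0.03 m/s); the arm keeps its last pose, push and grip.
It fails at once if the jar is tipped (angle between jar's own z axis and vertical above 0.25 rad).
It fails at once if the jar is pulled up out of the clamp (height (world z) of jar above 0.03 m).
It fails at once if another thing on the bench is pushed away (distance of any of black_bottle, stubby_driver, pliers, amber_tape, tape_measure from where it was at the start of the episode above 0.03 m).
It also fails if it takes over 58 s, if anything falls off the work surface, if the arm or the gripper's body presses on something with over 40 N, if the wrist force passes 120 N, or if a joint passes its speed limit or range.

ROBOT

A 6-joint arm with a two-finger parallel gripper is mounted at the origin on a cart in front of the work surface, level with it; the furniture and walls round the work are solid. World frame = base frame: x ahead of the robot, y to its left, z up, the work surface at z = 0. Lengths are in mm, angles in rad, forces in N, time in s.
With the tool pointing down it reaches from about 350 to 975 mm from the base axis. Payload 7.1 kg.
Tool frame: the origin (TCP) lies between the finger pads, 19 mm behind the fingertips; this is the grasp point; z points along the fingers, y is the line along which they close (so a half turn about z gives the same grasp; the last joint's range is limited). The gripper opens to 88 mm and grips with 3 to 60 N. Pads are 20 mm wide; open, the fingers measure 115 mm over their backs; the gripper's body (75 mm by 178 mm) begins 61 mm behind the grasp point.
Start: joints at [1.293, 0.423, 1.63, -0, 1.089, -0.019], TCP at [159.919, 604.178, 241.375] pointing down, gripper open.
Joint ranges: [-3, 3], [-0.9, 2.11], [0.09, 2.58], [-1.31, 4.45], [0.11, 2.69], [-2.54, 2.54]. Speed limits (rad/s): [2.39, 2.39, 3.01, 3.14, 3.14, 3.14].

INTERFACE

Orientations are given as a rotation vector (axis times angle).
In Python, from workcell import ctrl, cams gives the robot as it stands.
- The arm moves only by the tool move_arm, never from a script. Its argument "steps" is a list of rows, each a list of 3 entries, a list of its own where there are three numbers: the shift along the tool's x, y, z in units of 25 mm (1.0 is 25 mm), then the turn about the tool's z in units of 5 degrees (1.0 is 5 degrees), then the closure, from 0 (fully open) to 1 (shut). A call has 1 to 20 rows; each row shifts and turns the commanded pose from where the row before left it, along the tool's axes as they then stand; what a row does not reach is not made up. A row lasts 1/12 s, in which the tool goes at most 41.7 mm and 7.16 degrees, less where a joint would pass 70% of its speed; a pose out of reach is approached as far as the arm can. A call is refused whole if a number of a shift passes 1 or a number of a turn 1, either way. A call with a gripper value outside its range is refused whole. The fingers move at their own pace and stop on an object; the grip force is fixed at half the most. Time passes only in rows, so rows that do not move let the fingers close. It gives the time, the measured TCP pose, the force, the opening and the grip force at its end, in the units of the state.
- ctrl.get_obs(): the state, without advancing time (a new reading comes with each control period).
- cams.get_image(name): name is "side" or "top" or "wrist"; returns a dict with "image" (400x640x3 uint8, red, green, blue), "camera_matrix" (3x3 intrinsics, pixels), "xyz" and "rotation" of the camera in the world; the wrist camera has in their place "mount" (4x4, takes a point from camera to tool coordinates, whose origin is the TCP and whose axes are the flange's). Camera axes: x right, y down, z forward; pixel columns grow to the right and rows downward; lengths in mm; the calibration is good to about 2 mm. A picture is of the moment at which its call begins: read the wrist's pose just before it. There is no depth.
- ctrl.close_job(): hands the job in; it is judged then, once.
Trained networks look in the newest picture that a camera, given by its name, has taken for a name from the list of things; names that differ only in an ending like _2 or _b are one class to them, and where a whole thing is asked for, a point or a joint stands for the part that bears it (a point fixed in the world has none). Each returns a list of dicts, best first, with "p" (0 to 1); they miss things now and then, are a little off and sometimes report something else, mostly with a low value. They report only what shows in the picture. A call takes as long as a camera call. They do not tell look-alikes from the thing itself.
- cams.boxes_of(camera, thing): "rect" ([centre column, centre row, width, height] in pixels, round what is visible of it).
- cams.cut_out(camera, thing): "pixels" (400x640 bool, what is visible of it) and "rect" ([centre column, centre row, width, height] in pixels, round what is visible of it).
The state is a dict: "t": time; "qpos": joint angles; "qvel": joint speeds; "joint_torque": joint torques, N m; "ee_pos": TCP position; "orientation": TCP orientation; "ft_force": force on the tool from outside, world axes, zero at the start; "moment": the same for the moment, N m; "width": finger opening in mm; "grasp_force": force on a finger pad.
Only numpy, scipy, OpenCV 4.12 (cv2) and the standard library are available. Lean on these libraries where they do the work, as an engineer would, in place of code of your own. Each camera call takes 0.05 s, during which the arm holds its last target. There are 200 camera calls.

## Working session

There is one attempt and no reset: what is moved stays moved. The work goes in short steps, Python scripts to look and compute and a tool call to move; the robot and the scene stay as the last step left them, time stands still between calls to the robot, and variables do not carry over. Pictures are saved under pics/ and viewed, at most 10 in all, crops included, and the job is handed in when it is done.

Besides the shell and the picture viewer there is one more tool, called after "Call:" by a JSON object that holds its "op" and its "data". move_arm: Moves the arm, as the interface text tells. Its arguments: {"type":"object","properties":{"steps":{"type":"array"}},"required":["steps"]}

```bash
mkdir -p pics; cat > h.py <<'E'
import numpy as np, cv2
from scipy.spatial.transform import Rotation as R
from workcell import ctrl, cams
def cam(name):
    o=ctrl.get_obs(); d=cams.get_image(name)
    if 'mount' in d:
        T=np.eye(4);T[:3,:3]=R.from_rotvec(o['orientation']).as_matrix();T[:3,3]=o['ee_pos']
        M=T@np.array(d['mount']); d['xyz']=M[:3,3]; d['rotation']=M[:3,:3]
    d['xyz']=np.array(d['xyz']);d['rotation']=np.array(d['rotation'])
    return d
def ray(d,p):
    v=d['rotation']@np.linalg.solve(d['camera_matrix'],[p[0],p[1],1.]); return d['xyz'],v/np.linalg.norm(v)
def atz(d,p,z):
    c,v=ray(d,p); return c+v*(z-c[2])/v[2]
def tri(rs):
    A=np.zeros((3,3));b=np.zeros(3)
    for c,v in rs:
        P=np.eye(3)-np.outer(v,v);A+=P;b+=P@c
    x=np.linalg.solve(A,b); return x,[np.linalg.norm((np.eye(3)-np.outer(v,v))@(x-c)) for c,v in rs]
def proj(d,X):
    q=d['camera_matrix']@(d['rotation'].T@(np.array(X,float)-d['xyz'])); return q[:2]/q[2]
def save(d,n): cv2.imwrite('pics/'+n,d['image'][...,::-1])
E
python3 - <<'E'
from h import *
np.set_printoptions(precision=1,suppress=True)
ims=[]
for n in ['top','side','wrist']:
    d=cam(n); ims.append(d['image']); print(n,d['xyz'],d['rotation'][:,2])
    for t in ['lid','jar','lever_knob','clamp','lid_mark','black_bottle','stubby_driver','pliers','amber_tape','tape_measure']:
        print(t,[(np.round(b['rect']).astype(int).tolist(),round(b['p'],2)) for b in cams.boxes_of(n,t)[:3]])
    save(d,n+'.png')
print(ctrl.get_obs())
E
```

```text
Traceback (most recent call last):
IndexError: too many indices for array: array is 1-dimensional, but 2 were indexed
```

```bash
sed -i "s/d\['rotation'\]=np.array(d\['rotation'\])/r=np.array(d['rotation']);d['rotation']=r if r.ndim==2 else R.from_rotvec(r).as_matrix()/" h.py
python3 - <<'E'
from h import *
np.set_printoptions(precision=1,suppress=True)
for n in ['top','side','wrist']:
    d=cam(n); print(n,d['xyz'],d['rotation'][:,2])
    for t in ['lid','jar','lever_knob','clamp','lid_mark','black_bottle','stubby_driver','pliers','amber_tape','tape_measure']:
        print(t,[(np.round(b['rect']).astype(int).tolist(),round(b['p'],2)) for b in cams.boxes_of(n,t)[:3]])
    save(d,n+'.png')
print(ctrl.get_obs())
E
```

```text
top [ 450.7   30.8 1237. ] [ 0.1  0.  -1. ]
lid [([353, 179, 26, 24], 0.8), ([308, 212, 18, 19], 0.59)]
jar [([348, 185, 15, 16], 0.39)]
lever_knob [([348, 218, 15, 38], 0.54)]
clamp [([352, 196, 39, 84], 0.81), ([437, 238, 52, 18], 0.34)]
lid_mark [([351, 179, 22, 24], 0.91), ([312, 212, 17, 22], 0.62)]
black_bottle [([266, 221, 20, 19], 0.53)]
stubby_driver [([278, 199, 17, 3], 0.47)]
pliers [([436, 237, 49, 20], 0.76), ([347, 216, 17, 34], 0.54)]
amber_tape [([346, 216, 16, 41], 0.75)]
tape_measure [([396, 228, 17, 10], 0.63)]
side [  49.2 -712.4  726.7] [ 0.4  0.7 -0.5]
lid [([364, 224, 21, 24], 0.8), ([311, 234, 20, 13], 0.5)]
jar [([363, 241, 26, 25], 0.87)]
lever_knob [([326, 246, 40, 18], 0.92)]
clamp [([351, 243, 88, 38], 0.84)]
lid_mark [([313, 233, 22, 16], 0.65), ([366, 226, 22, 22], 0.64), ([285, 205, 19, 42], 0.46)]
black_bottle [([283, 205, 17, 40], 0.81)]
stubby_driver [([312, 216, 16, 15], 0.47), ([350, 244, 86, 36], 0.47)]
pliers [([370, 344, 56, 64], 0.92)]
amber_tape [([278, 231, 14, 17], 0.49), ([346, 295, 18, 29], 0.35)]
tape_measure [([344, 294, 15, 32], 0.68)]
wrist [ 87.  623.6 385. ] [ 0.3 -0.1 -1. ]
lid []
jar []
lever_knob []
clamp []
lid_mark []
black_bottle []
stubby_driver []
pliers []
amber_tape []
tape_measure []
{'t': 1.7, 'qpos': array([ 1.3,  0.4,  1.6, -0. ,  1.1, -0. ]), 'qvel': array([-0., -0., -0.,  0., -0., -0.]), 'joint_torque': array([  0. , -54.5, -27.4,   0.1,   0. ,  -0. ]), 'ee_pos': array([159.9, 604.2, 241.4]), 'orientation': array([-0.4, -3.1,  0. ]), 'ft_force': array([-0.7,  0.2,  0.5]), 'moment': array([-0.,  0., -0.]), 'grasp_force': 0.0, 'width': 88.11062079153616}
```

View pics/top.png

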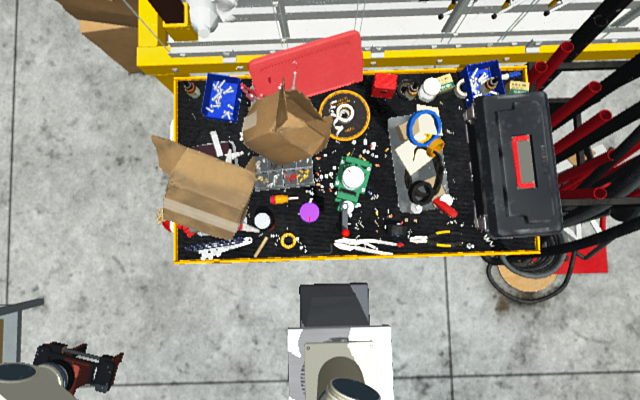

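View pics/side.png

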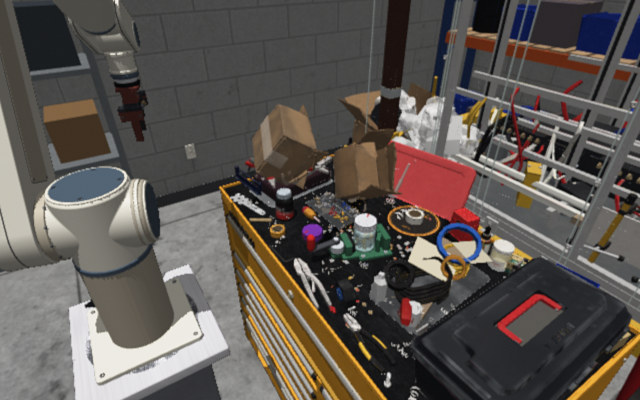

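The top view shows the jar with its silver lid at about (353,179) in the green clamp, and the red knob at about (345,233) on a lever pointing towards the robot. The purple lid look-alike is at (309,212). In the side view the lid is at (364,224), the knob at (311,243) and the purple look-alike at (312,231).

What could be mistaken (top view pixels):
- **Lid:** silver (353,179), purple decoy (309,212), white bottle cap (263,220), tape core (345,113). I choose the silver one.
- **Knob:** red (345,233), red thing (445,206), red plier grip (400,244). I choose (345,233).

```bash
python3 - <<'E'
from h import *
np.set_printoptions(precision=1,suppress=True)
t=cam('top');s=cam('side')
def red(d,c0,c1,r0,r1):
    im=d['image'].astype(int)[r0:r1,c0:c1]; m=(im[...,0]>110)&(im[...,1]<70)&(im[...,2]<70)
    y,x=np.nonzero(m); return np.array([x.mean()+c0,y.mean()+r0]),len(x),(x.min()+c0,x.max()+c0,y.min()+r0,y.max()+r0)
kt=red(t,335,356,222,245);ks=red(s,300,325,228,262);print(kt,ks)
print('knob',tri([ray(t,kt[0]),ray(s,ks[0])]))
def cut(d,n):
    a=cams.cut_out(n,'lid')
    for b in a: print(n,b['p'],b['rect'])
    return a[0]
lt=cut(t,'top');ls=cut(s,'side')
print('lid',tri([ray(t,lt['rect'][:2]),ray(s,ls['rect'][:2])]))
print('lid top@107',atz(t,lt['rect'][:2],107), 'knob@101',atz(t,kt[0],95))
a=cv2.resize(t['image'][160:260,290:410],None,fx=5,fy=5,interpolation=cv2.INTER_CUBIC)
cv2.imwrite('pics/crop.png',a[...,::-1])
E
```

```text
(array([345.4, 232.7]), 51, (np.int64(342), np.int64(349), np.int64(229), np.int64(236))) (array([310.3, 237.7]), 41, (np.int64(307), np.int64(314), np.int64(235), np.int64(241)))
knob (array([441.7, -26. ,  90.8]), [np.float64(0.192052775799839), np.float64(0.1920527757998593)])
top 0.75 [308.8, 213.0, 15.7, 19.4]
top 0.7 [351.4, 176.6, 22.9, 20.8]
side 0.8 [313.4, 233.2, 22.2, 16.3]
side 0.69 [364.0, 223.1, 20.0, 24.3]
lid (array([509.3,  80.2,   7.1]), [np.float64(4.067590587086088), np.float64(4.0675905870860065)])
lid top@107 [501.3  78.  107. ] knob@101 [441.6 -25.7  95. ]
```

View pics/crop.png

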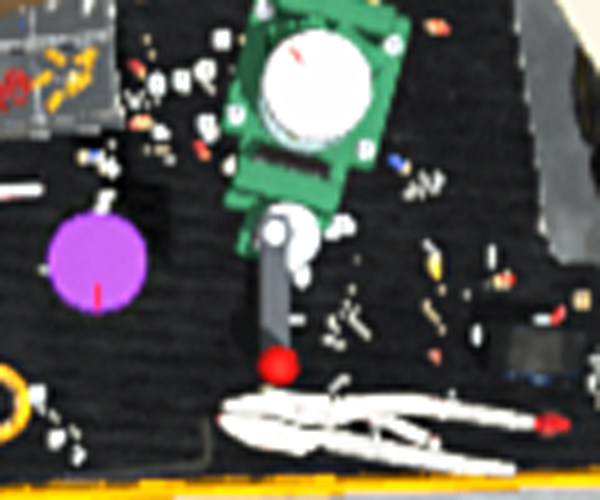

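The crop shows the silver lid centred at (316,86), with its red mark at (295,53). The lever pivot is at (274,231) and the red knob at (278,365), on the lever with the grey bar. The purple lid is the decoy. I choose the silver lid and this knob.

```bash
cat >> h.py <<'E'
def togo(X,yaw=None):
    """shift to X in tool units; yaw = wanted world angle (deg) of tool y, modulo 180"""
    o=ctrl.get_obs(); M=R.from_rotvec(o['orientation']).as_matrix()
    s=M.T@(np.array(X)-o['ee_pos'])/25
    y=np.degrees(np.arctan2(M[1,1],M[0,1])); print('t',o['t'],'pos',o['ee_pos'],'toolx',M[:,0],'tooly yaw',y,'q6',np.degrees(o['qpos'][5]),'shift units',np.round(s,2))
    if yaw is not None:
        a=(yaw-y+90)%180-90; print('turn units (tool z)',-a/5,'or',-(a-180*np.sign(a))/5)
E
python3 - <<'E'
from h import *
np.set_printoptions(precision=2,suppress=True)
t=cam('top')
c=lambda p:(np.array(p)+.5)/5-.5+[290,160]
lid=atz(t,c((316,86)),107.5);mk=atz(t,c((295,53)),107.5);piv=atz(t,c((274,231)),62);kn=atz(t,c((278,365)),98)
print(lid,mk,piv,kn)
s=cam('side');print('side proj lid centre',proj(s,lid),'knob',proj(s,kn))
y=(piv-lid)[:2];print('dist',np.linalg.norm(y),'clamp y ang',np.degrees(np.arctan2(y[1],y[0])))
k=(kn-piv)[:2];print('lever',np.linalg.norm(k),np.degrees(np.arctan2(k[1],k[0])))
a=np.degrees(np.arctan2(y[1],y[0]));togo([kn[0],kn[1],160],a-45)
E
```

```text
[602.08 -52.35 107.5 ] [621.74 -40.91 107.5 ] [521.53 -27.32  62.  ] [441.81 -25.09  98.  ]
side proj lid centre [364.39 218.8 ] knob [310.06 235.43]
dist 84.34790883702641 clamp y ang 162.7338659795354
lever 79.74818522993505 178.39754886987927
t 2.0 pos [159.91 604.17 241.39] toolx [-0.97  0.26 -0.  ] tooly yaw 75.17385627043429 q6 -1.089546317789451 shift units [-17.34 -21.45   3.26]
turn units (tool z) -8.512001941820222 or 27.487998058179777
```

Call:
{"op": "move_arm", "data": {"steps": [[[-0.49,-0.92,0],0,0],[[-0.49,-0.92,0],0,0],[[-0.49,-0.92,0],0,0],[[-0.49,-0.92,0],0,0],[[-0.49,-0.92,0],0,0],[[-0.49,-0.92,0],0,0],[[-0.49,-0.92,0],0,0],[[-0.49,-0.92,0],0,0],[[-0.49,-0.92,0],0,0],[[-0.49,-0.92,0],0,0],[[-0.49,-0.92,0],0,0],[[-0.49,-0.92,0],0,0],[[-0.8,-0.82,0],0,0],[[-0.8,-0.82,0],0,0],[[-0.8,-0.82,0],0,0],[[-0.8,-0.82,0],0,0],[[-0.8,-0.82,0],0,0],[[-0.8,-0.82,0],0,0],[[-0.8,-0.82,0],0,0],[[-0.8,-0.82,0],0,0]]}}

```text
t: 3.67
ee_pos: [344.7, 98.9, 241.7]
orientation: [0.405, 3.114, 0.001]
ft_force: [-0.1, 0.8, -0.3]
width: 87.4
grasp_force: 0.0
```

Call:
{"op": "move_arm", "data": {"steps": [[[-0.8,-0.82,0],0,0],[[-0.8,-0.82,0],0,0],[[-0.8,-0.82,0],0,0],[[-0.8,-0.82,0],0,0],[[0,0,0],1,0],[[0,0,0],1,0],[[0,0,0],1,0],[[0,0,0],1,0],[[0,0,0],1,0],[[0,0,0],1,0],[[0,0,0],1,0],[[0,0,0],1,0],[[0,0,0],1,0],[[0,0,0],1,0],[[0,0,0],1,0],[[0,0,0],1,0],[[0,0,0],1,0],[[0,0,0],1,0],[[0,0,0],1,0],[[0,0,0],1,0]]}}

```text
t: 5.33
ee_pos: [400.5, 0.5, 241.6]
orientation: [2.317, 2.121, 0.0]
ft_force: [-1.1, -0.3, -0.0]
width: 88.2
grasp_force: 0.0
```

Call:
{"op": "move_arm", "data": {"steps": [[[0,0,0],1,0],[[0,0,0],1,0],[[0,0,0],1,0],[[0,0,0],1,0],[[0,0,0],1,0],[[0,0,0],1,0],[[0,0,0],1,0],[[0,0,0],1,0],[[0,0,0],1,0],[[0,0,0],1,0],[[0,0,0],1,0],[[0,0,0],0,0]]}}

```text
t: 6.33
ee_pos: [400.5, 0.5, 241.5]
orientation: [3.034, 0.813, 0.001]
ft_force: [-0.2, -0.7, -0.1]
width: 87.9
grasp_force: 0.0
```

```bash
python3 - <<'E'
from h import *
np.set_printoptions(precision=2,suppress=True)
d=cam('wrist');save(d,'w1.png')
for t in ['lid','lever_knob','clamp']: print(t,[(np.round(b['rect']).astype(int).tolist(),round(b['p'],2)) for b in cams.boxes_of('wrist',t)[:3]])
print(proj(d,[441.8,-25.3,98]),proj(d,[602,-52.3,107.5]),proj(d,[521.5,-27.3,62]))
togo([441.8,-25.5,82],118)
E
```

```text
lid [([308, 62, 56, 59], 0.94), ([496, 35, 88, 70], 0.61)]
lever_knob [([493, 36, 84, 66], 0.73), ([388, 137, 72, 92], 0.6)]
clamp [([449, 92, 195, 184], 0.94)]
[365.97 172.22] [498.29  25.28] [404.01 100.67]
t 6.5333 pos [400.47   0.52 241.44] toolx [0.86 0.5  0.  ] tooly yaw -59.70090222112742 q6 58.07360734067272 shift units [0.9  1.73 6.38]
turn units (tool z) 0.4598195557745157 or -35.540180444225484
```

View pics/w1.png

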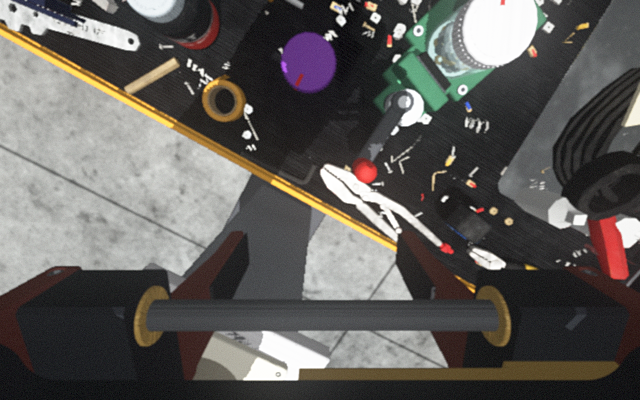

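The wrist view shows the red knob at (366,172), which matches the projected estimate. The lid is at (500,28) and the purple decoy at (308,62). I'm going down onto the knob.

Call:
{"op": "move_arm", "data": {"steps": [[[0.45,0.86,0.6],0,0],[[0.45,0.87,0.8],0,0],[[0,0,1],0,0],[[0,0,1],0,0],[[0,0,1],0,0],[[0,0,0.9],0,0],[[0,0,0.6],0,0],[[0,0,0.4],0,0],[[0,0,0],0,1],[[0,0,0],0,1],[[0,0,0],0,1],[[0,0,0],0,1],[[0,0,0],0,1],[[0,0,0],0,1],[[0,0,0],0,1],[[0,0,0],0,1]]}}

```text
t: 7.87
ee_pos: [441.8, -25.6, 84.2]
orientation: [3.033, 0.818, 0.001]
ft_force: [0.1, -0.2, -0.0]
width: 37.8
grasp_force: 0.0
```

```bash
python3 - <<'E'
from h import *
np.set_printoptions(precision=2,suppress=True)
o=ctrl.get_obs();print(o['ee_pos'],o['width'],o['grasp_force'],o['ft_force'])
M=R.from_rotvec(o['orientation']).as_matrix()
c=np.array([521.5,-27.3]);v=o['ee_pos'][:2]-c;r=np.linalg.norm(v);a0=np.arctan2(v[1],v[0]);print(r,np.degrees(a0))
u=v/r;c=o['ee_pos'][:2]-80*u   # refine pivot along radius
P=o['ee_pos'][:2];A=np.linspace(a0,a0+np.radians(82),15)[1:]
for a in A:
    Q=c+80*np.array([np.cos(a),np.sin(a)]);D=np.append(Q-P,0);P=Q;print(round(np.degrees(a),1),Q,np.round(M.T@D/25,2)[:2].tolist())
E
```

```text
[441.8 -25.6  84.2] 37.77554015460849 0.0 [ 0.06 -0.18 -0.04]
79.71575735665714 178.77474311547618
184.6 [442.05 -33.77] [-0.16, 0.29]
190.5 [443.12 -41.87] [-0.13, 0.3]
196.3 [445.02 -49.82] [-0.09, 0.31]
202.2 [447.72 -57.54] [-0.06, 0.32]
208.1 [451.19 -64.94] [-0.03, 0.33]
213.9 [455.4  -71.95] [0.0, 0.33]
219.8 [460.3  -78.49] [0.04, 0.32]
225.6 [465.84 -84.5 ] [0.07, 0.32]
231.5 [471.97 -89.91] [0.1, 0.31]
237.3 [478.62 -94.66] [0.13, 0.3]
243.2 [485.72 -98.72] [0.16, 0.28]
249.1 [ 493.19 -102.02] [0.19, 0.26]
254.9 [ 500.97 -104.55] [0.22, 0.24]
260.8 [ 508.96 -106.27] [0.24, 0.22]
```

Call:
{"op": "move_arm", "data": {"steps": [[[0,0,0],0,1],[[0,0,0],0,1],[[0,0,0],0,1],[[0,0,0],0,1],[[0,0,0],0,1],[[0,0,0],0,1],[[0,0,0],0,1],[[-0.16,0.29,0],0,1],[[-0.13,0.3,0],0,1],[[-0.09,0.31,0],0,1],[[-0.06,0.32,0],0,1],[[-0.03,0.33,0],0,1],[[0,0.33,0],0,1],[[0.04,0.32,0],0,1],[[0.07,0.32,0],0,1],[[0,0,0],0,1]]}}

```text
t: 9.2
ee_pos: [463.3, -85.0, 83.4]
orientation: [-3.031, -0.818, 0.008]
ft_force: [-6.2, -4.1, 5.2]
width: 22.4
grasp_force: 30.0
```

Call:
{"op": "move_arm", "data": {"steps": [[[0.1,0.31,0],0,1],[[0.13,0.3,0],0,1],[[0.16,0.28,0],0,1],[[0.19,0.26,0],0,1],[[0,0,0],0,1],[[0,0,0],0,1]]}}

```text
t: 9.7
ee_pos: [490.9, -102.2, 83.4]
orientation: [-3.032, -0.819, 0.006]
ft_force: [-3.8, -1.2, 2.5]
width: 22.3
grasp_force: 30.0
```

```bash
python3 - <<'E'
from h import *
np.set_printoptions(precision=2,suppress=True)
o=ctrl.get_obs();print(o['ee_pos'],o['width'],o['grasp_force'],o['ft_force'])
v=o['ee_pos'][:2]-[521.5,-27.3];print(np.linalg.norm(v),np.degrees(np.arctan2(v[1],v[0]))%360)
E
```

```text
[ 490.88 -102.18   83.39] 22.261813305222244 29.995435774326324 [-3.82 -1.16  2.48]
80.89701386723019 247.75658531703272
```

Call:
{"op": "move_arm", "data": {"steps": [[[0.22,0.24,0],0,1],[[0.24,0.22,0],0,1],[[0,0,0],0,1],[[0,0,0],0,1]]}}

```text
t: 10.03
ee_pos: [506.6, -105.9, 83.4]
orientation: [-3.031, -0.818, 0.005]
ft_force: [-3.9, 1.1, 3.0]
width: 22.6
grasp_force: 30.0
```

Call:
{"op": "move_arm", "data": {"steps": [[[0.13,0.09,0],0,1],[[0,0,0],0,1],[[0,0,0],0,1]]}}

```text
t: 10.28
ee_pos: [509.7, -106.2, 83.3]
orientation: [-3.031, -0.818, 0.008]
ft_force: [-7.0, 0.6, 4.5]
width: 22.3
grasp_force: 30.0
```

Call:
{"op": "move_arm", "data": {"steps": [[[0.14,0.08,0],0,1],[[0.15,0.07,0],0,1],[[0,0,0],0,1],[[0,0,0],0,1]]}}

```text
t: 10.62
ee_pos: [516.6, -106.4, 83.3]
orientation: [-3.031, -0.818, 0.011]
ft_force: [-12.4, -4.3, 9.0]
width: 22.6
grasp_force: 30.0
```

Call:
{"op": "move_arm", "data": {"steps": [[[0.15,0.08,0],0,1],[[0.15,0.08,0],0,1],[[0,0,0],0,1],[[0,0,0],0,1]]}}

```text
t: 10.95
ee_pos: [519.9, -104.7, 82.3]
orientation: [-3.026, -0.816, 0.027]
ft_force: [-25.6, 0.6, 18.4]
width: 22.6
grasp_force: 30.0
```

```bash
python3 - <<'E'
from h import *
np.set_printoptions(precision=2,suppress=True)
o=ctrl.get_obs();print(o['ee_pos'],o['ft_force'],o['moment'])
t=cam('top')
a=cv2.resize(t['image'][160:260,290:410],None,fx=5,fy=5,interpolation=cv2.INTER_CUBIC);cv2.imwrite('pics/crop2.png',a[...,::-1])
E
```

```text
[ 519.89 -104.72   82.33] [-25.62   0.58  18.41] [-0.13  4.09 -0.01]
```

Call:
{"op": "move_arm", "data": {"steps": [[[-0.1,-0.05,0],0,1],[[0,0,0],0,0],[[0,0,0],0,0],[[0,0,0],0,0],[[0,0,0],0,0],[[0,0,0],0,0],[[0,0,-0.6],0,0],[[0,0,-1],0,0],[[0,0,-1],0,0],[[0,0,-1],0,0],[[0,0,-1],0,0],[[0.5,0,-1],0,0],[[0.6,0,-0.4],0,0],[[0,0,0],0,0],[[0,0,0],0,0]]}}

```text
t: 12.25
ee_pos: [550.2, -92.1, 234.1]
orientation: [3.032, 0.819, 0.002]
ft_force: [0.2, 0.4, -0.5]
width: 87.7
grasp_force: 0.0
```

```bash
cat > lid.py <<'E'
from h import *
np.set_printoptions(precision=2,suppress=True)
from scipy.optimize import least_squares
d=cam('wrist')
cs=cams.cut_out('wrist','lid')
for b in cs: print(np.round(b['rect']),round(b['p'],2),b['pixels'].sum())
print('expected',proj(d,[602,-52.3,107.5]))
im=d['image'].astype(int);g=im.min(2)
e=proj(d,[602,-52.3,107.5])
m=((g>185)).astype(np.uint8)
n,lab,st,ce=cv2.connectedComponentsWithStats(m)
i=min([k for k in range(1,n) if st[k,4]>1500],key=lambda k:np.linalg.norm(ce[k]-e))
cnt=max(cv2.findContours((lab==i).astype(np.uint8),cv2.RETR_EXTERNAL,cv2.CHAIN_APPROX_NONE)[0],key=cv2.contourArea)
h=cv2.convexHull(cnt);el=cv2.fitEllipse(h);print('blob',st[i],'ellipse',el)
X=atz(d,el[0],107.5);print('top centre@107.5',X,'cam',d['xyz'])
np.save('ray_%d.npy'%round(ctrl.get_obs()['t']*1000),np.array(ray(d,el[0])))
f=d['camera_matrix'][0][0];print('diam mm',(el[1][0]*el[1][1])**.5/f*(d['xyz'][2]-107.5))
import sys;save(d,sys.argv[1])
E
python3 lid.py w2.png; python3 - <<'E'
from h import *
togo([602,-52.3,104])
E
```

```text
[317. 125.  69.  75.] 0.84 3931
[178. 136.  60.  49.] 0.63 2569
expected [312.48 128.79]
blob [ 460  117   75   93 4752] ellipse ((498.66558837890625, 164.8329315185547), (76.18485260009766, 115.1031265258789), 22.912235260009766)
top centre@107.5 [ 659.83 -215.21  107.5 ] cam [615.25 -53.99 377.72]
diam mm 85.13008191897814
t 12.35 pos [548.46321222 -92.21859146 232.48281165] toolx [ 0.86441521  0.50277432 -0.00207843] tooly yaw -59.81639931094089 q6 49.056413791144244 shift units [ 2.66 -0.3   5.13]
```

View pics/w2.png

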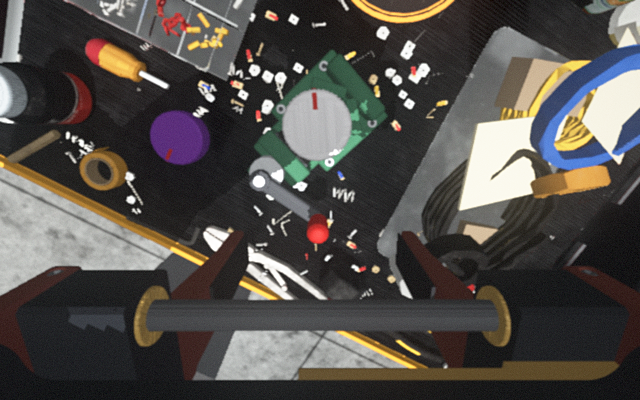

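The wrist view shows the lever home, perpendicular to the clamp, with its knob at (318,230). The silver lid is centred at about (317,125) with its red mark at (314,100), and the purple decoy is at (179,137). I'll measure the lid here, then again from a second position.

```bash
cat > lid.py <<'E'
from h import *
import sys
np.set_printoptions(precision=2,suppress=True)
G=np.array([float(sys.argv[2]),float(sys.argv[3]),107.5]) if len(sys.argv)>2 else np.array([602,-52.3,107.5])
d=cam('wrist');e=proj(d,G)
cs=cams.cut_out('wrist','lid');b=min(cs,key=lambda b:np.linalg.norm(np.array(b['rect'][:2])-e))
cnt=max(cv2.findContours(b['pixels'].astype(np.uint8),cv2.RETR_EXTERNAL,cv2.CHAIN_APPROX_NONE)[0],key=cv2.contourArea)
el=cv2.fitEllipse(cv2.convexHull(cnt));r=el[0]
g=cv2.medianBlur(cv2.cvtColor(d['image'],cv2.COLOR_RGB2GRAY),5)
H=cv2.HoughCircles(g,cv2.HOUGH_GRADIENT_ALT,1.5,30,param1=150,param2=.6,minRadius=25,maxRadius=70)
H=[] if H is None else [h for h in H.reshape(-1,H.shape[-1])[:,:3] if np.hypot(*(h[:2]-e))<25]
f=d['camera_matrix'][0][0];z=d['xyz'][2]-107.5
print('expected',e,'mask',b['rect'],b['p'],'ell',el,'hough',H,'diam',(el[1][0]*el[1][1])**.5/f*z,[2*h[2]/f*z for h in H])
p=H[0][:2] if H else r
print('mask@',atz(d,r,107.5),'hough@',[atz(d,h[:2],107.5) for h in H])
np.save('ray_'+sys.argv[1],np.array(ray(d,p)))
im=d['image'].astype(int);x0,y0=np.round(p).astype(int);w=im[y0-40:y0+40,x0-40:x0+40]
y,x=np.nonzero((w[...,0]>120)&(w[...,1]<80)&(w[...,2]<80));mk=atz(d,(x.mean()+x0-40,y.mean()+y0-40),107.5);v=mk-atz(d,p,107.5)
print('mark',len(x),mk,'ang',np.degrees(np.arctan2(v[1],v[0])),np.linalg.norm(v));save(d,sys.argv[1]+'.png')
E
python3 lid.py a
```

```text
expected [313.61 126.67] mask [319.6, 123.8, 69.4, 71.0] 0.93 ell ((317.0425720214844, 122.70478820800781), (69.51382446289062, 72.43029022216797), 6.586423397064209) hough [array([318.  , 120.  ,  35.08], dtype=float32)] diam 64.07102246854835 [np.float64(63.35258460974754)]
mask@ [606.42 -53.23 107.5 ] hough@ [array([608.82, -52.81, 107.5 ])]
mark 47 [623.29 -41.95 107.5 ] ang 36.89152577381482 18.096011328043982
```

Call:
{"op": "move_arm", "data": {"steps": [[[0.7,-0.1,0.2],0,0],[[0.8,-0.1,0.2],0,0],[[0.7,-0.1,0.2],0,0],[[0,0,0],0,0],[[0,0,0],0,0],[[0,0,0],0,0]]}}

```text
t: 12.95
ee_pos: [593.2, -57.9, 218.2]
orientation: [-3.033, -0.819, 0.002]
ft_force: [-0.5, -0.1, -1.1]
width: 87.8
grasp_force: 0.0
```

```bash
python3 lid.py b; python3 - <<'E'
from h import *
print(tri([np.load('ray_a.npy'),np.load('ray_b.npy')])); togo([602,-52.3,104])
E
```

```text
expected [321.69 192.62] mask [327.0, 187.7, 71.4, 71.0] 0.7 ell ((324.8625183105469, 187.01559448242188), (69.14463806152344, 69.438232421875), 127.26376342773438) hough [array([324.  , 187.5 ,  35.41], dtype=float32)] diam 59.2515336151577 [np.float64(60.55351567001979)]
mask@ [607.79 -52.16 107.5 ] hough@ [array([607.03, -51.72, 107.5 ])]
mark 30 [623.31 -41.87 107.5 ] ang 31.177874321166673 19.03010607398782
(array([608.33114077, -52.04719764, 111.14463762]), [np.float64(0.961288461832011), np.float64(0.9612884618318571)])
t 13.05 pos [593.10568988 -58.32081191 218.76108044] toolx [ 8.64632226e-01  5.02405067e-01 -5.12467728e-04] tooly yaw -59.84075721132829 q6 53.08723551112638 shift units [ 0.43 -0.03  4.59]
```

The lid is at about (607.3, -52.0), with its top at 107–111 mm. That agrees with the given height and diameter, so I'm gripping it.

Call:
{"op": "move_arm", "data": {"steps": [[[0.3,0.03,0.5],0,0],[[0.32,0.04,0.8],0,0],[[0,0,0.9],0,0],[[0,0,0.9],0,0],[[0,0,0.7],0,0],[[0,0,0.4],0,0],[[0,0,0.3],0,0],[[0,0,0.1],0,0],[[0,0,0],0,0],[[0,0,0],0,1],[[0,0,0],0,1],[[0,0,0],0,1],[[0,0,0],0,1],[[0,0,0],0,1],[[0,0,0],0,1],[[0,0,0],0,1]]}}

```text
t: 14.38
ee_pos: [608.6, -52.3, 104.6]
orientation: [3.032, 0.817, 0.002]
ft_force: [0.3, -5.3, 4.7]
width: 62.1
grasp_force: 30.0
```

Call:
{"op": "move_arm", "data": {"steps": [[[0,0,0],-0.5,1],[[0,0,0],-0.5,1],[[0,0,0],-0.5,1],[[0,0,0],-0.5,1],[[0,0,0],-0.5,1],[[0,0,0],-0.5,1],[[0,0,0],-0.5,1],[[0,0,0],-0.5,1],[[0,0,0],-0.5,1],[[0,0,0],-0.5,1],[[0,0,0],-0.5,1],[[0,0,0],-0.5,1],[[0,0,0],0,1],[[0,0,0],0,1]]}}

```text
t: 15.55
ee_pos: [608.0, -51.3, 104.7]
orientation: [-2.718, -1.575, -0.001]
ft_force: [-2.0, 0.9, 9.1]
width: 62.0
grasp_force: 30.0
```

```bash
python3 - <<'E'
from h import *
np.set_printoptions(precision=2,suppress=True)
o=ctrl.get_obs();print(o['moment'],o['ft_force']);togo([608.6,-52.3,104.6])
for n in ['top','side','wrist']: save(cam(n),n+'3.png')
E
```

```text
[0.13 0.39 0.02] [-2.02  0.87  9.1 ]
t 15.55 pos [607.99 -51.26 104.72] toolx [0.5  0.87 0.  ] tooly yaw -29.83006934735656 q6 23.825020546804126 shift units [-0.02  0.04  0.  ]
```

View pics/wrist3.png

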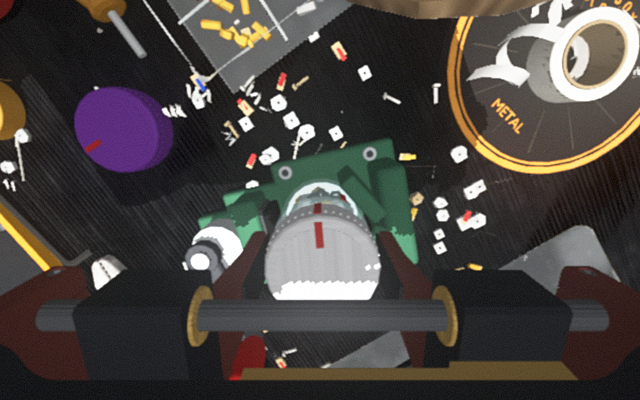

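The wrist view shows the lid's mark at (319,235). There is also a red spot at (318,208) just beyond the lid's edge, which could be the jar's mark turning along with the lid. I'm checking by projecting where the jar's mark should be.

```bash
python3 - <<'E'
from h import *
np.set_printoptions(precision=1,suppress=True)
d=cam('wrist')
for a in (32,62):
  u=np.array([np.cos(np.radians(a)),np.sin(np.radians(a)),0])
  print(a,'lidmark',proj(d,np.array([607.5,-52,107.5])+28*u),'jar',[proj(d,np.array([607.5,-52,z])+32*u) for z in (72,60,40,25)])
w=d['image'][150:300,240:400];cv2.imwrite('pics/c3.png',cv2.resize(w,None,fx=4,fy=4,interpolation=cv2.INTER_CUBIC)[...,::-1])
E
```

```text
32 lidmark [348.1 223.1] jar [array([346.5, 197.7]), array([345. , 192.9]), array([343., 186.]), array([341.6, 181.6])]
62 lidmark [320.1 216.8] jar [array([320.2, 191.8]), array([320.3, 187.3]), array([320.5, 180.9]), array([320.6, 176.8])]
```

View pics/c3.png

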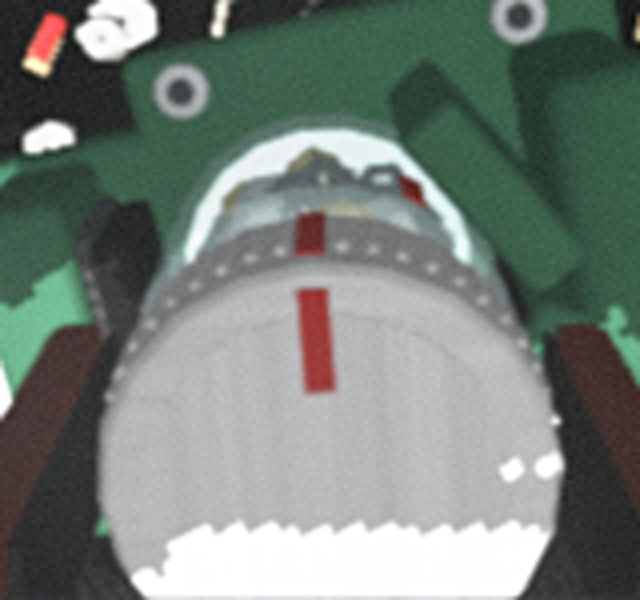

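The crop shows that red spot at crop (310,235) is on the lid's own skirt. The jar's mark is at crop (410,190), about image (342,197), which matches the unturned azimuth of 32°. So the jar is holding and the lid has turned about 30°, and I can continue the remaining 100°.

Call:
{"op": "move_arm", "data": {"steps": [[[0,0,0],-0.8,1],[[0,0,0],-0.8,1],[[0,0,0],-0.8,1],[[0,0,0],-0.8,1],[[0,0,0],-0.8,1],[[0,0,0],-0.8,1],[[0,0,0],-0.8,1],[[0,0,0],-0.8,1],[[0,0,0],-0.8,1],[[0,0,0],-0.8,1],[[0,0,0],-0.8,1],[[0,0,0],-0.8,1],[[0,0,0],-0.8,1],[[0,0,0],-0.8,1],[[0,0,0],-0.8,1],[[0,0,0],0,1],[[0,0,0],0,1]]}}

```text
t: 17.17
ee_pos: [606.0, -51.3, 104.9]
orientation: [-1.564, -2.72, 0.002]
ft_force: [-9.5, 0.3, 17.1]
width: 61.7
grasp_force: 30.0
```

Call:
{"op": "move_arm", "data": {"steps": [[[0,0,0],-0.8,1],[[0,0,0],-0.8,1],[[0,0,0],-0.8,1],[[0,0,0],-0.8,1],[[0,0,0],-0.8,1],[[0,0,0],-0.8,1],[[0,0,0],-0.8,1],[[0,0,0],-0.8,1],[[0,0,0],-0.8,1],[[0,0,0],-0.8,1],[[0,0,0],0,1],[[0,0,0],0,1],[[0,0,0],0,1]]}}

```text
t: 18.25
ee_pos: [604.4, -52.2, 104.6]
orientation: [-0.539, -3.088, 0.002]
ft_force: [-14.6, -4.1, 18.4]
width: 62.2
grasp_force: 30.0
```

```bash
python3 - <<'E'
from h import *
np.set_printoptions(precision=2,suppress=True)
o=ctrl.get_obs();print(o['moment'],o['ft_force'],o['width'],o['grasp_force']);togo([608.6,-52.3,104.6])
d=cam('wrist');w=d['image'][120:320,200:440];cv2.imwrite('pics/c4.png',cv2.resize(w,None,fx=3,fy=3,interpolation=cv2.INTER_CUBIC)[...,::-1])
for a in (32,162):
  u=np.array([np.cos(np.radians(a)),np.sin(np.radians(a)),0])
  print(a,'lidmark',(proj(d,np.array([607.5,-52,107.5])+28*u)-[200,120])*3,'jar',[(proj(d,np.array([607.5,-52,z])+32*u)-[200,120])*3 for z in (72,40)])
E
```

```text
[-0.73  2.39  0.16] [-14.57  -4.12  18.42] 62.19556684945412 30.00384878832847
t 18.25 pos [604.39 -52.18 104.57] toolx [-0.94  0.34  0.01] tooly yaw 70.20534286937826 q6 -76.17958654480239 shift units [-0.16  0.05 -0.  ]
32 lidmark [493.71 538.37] jar [array([485.75, 453.55]), array([469.84, 391.32])]
162 lidmark [367.35 301.37] jar [array([366.96, 225.46]), array([367.19, 192.17])]
```

View pics/c4.png

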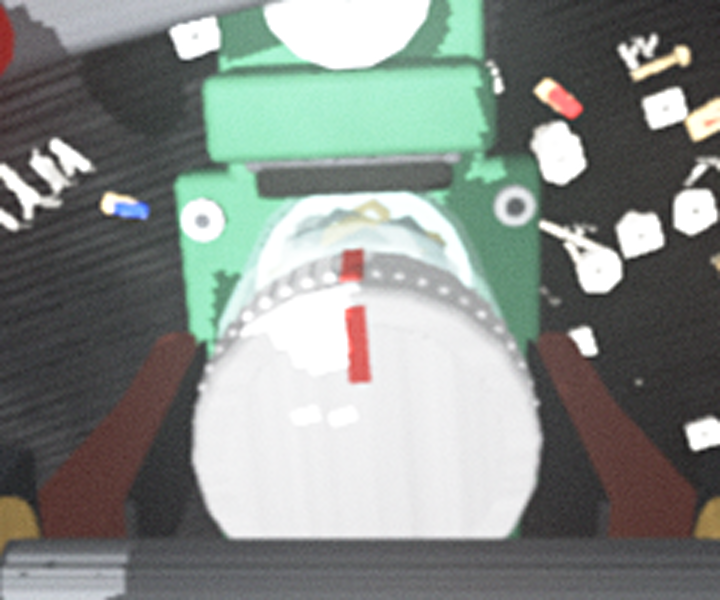

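The crop shows the lid's mark facing up, along the tool's x at 160°, with no jar mark beneath it. The lid has turned about 130° relative to the jar. I'll relieve the side load a little and lift slowly.

Call:
{"op": "move_arm", "data": {"steps": [[[0.1,0,0],0,1],[[0,0,0],0,1],[[0,0,-0.1],0,1],[[0,0,-0.1],0,1],[[0,0,-0.1],0,1],[[0,0,0],0,1]]}}

```text
t: 18.8
ee_pos: [603.9, -51.6, 110.8]
orientation: [-0.54, -3.092, 0.002]
ft_force: [-2.3, -5.2, 0.9]
width: 62.4
grasp_force: 30.0
```

Call:
{"op": "move_arm", "data": {"steps": [[[0,0,-0.2],0,1],[[0,0,-0.2],0,1],[[0,0,-0.2],0,1],[[0,0,-0.2],0,1],[[0,0,-0.2],0,1],[[0,0,-0.2],0,1],[[0,0,-0.1],0,1],[[0,0,0],0,1],[[0,0,0],0,1],[[0,0,0],0,1],[[0,0,0],0,1]]}}

```text
t: 19.72
ee_pos: [605.3, -51.0, 143.6]
orientation: [-0.541, -3.094, 0.0]
ft_force: [-0.2, -0.2, -1.2]
width: 62.3
grasp_force: 30.0
```

```bash
python3 - <<'E'
from h import *
np.set_printoptions(precision=2,suppress=True)
o=ctrl.get_obs();print(o['ee_pos'],o['ft_force'],o['moment'],o['width'],o['grasp_force'],o['qvel'])
s=cam('side');t=cam('top')
a=cv2.resize(s['image'][180:280,290:430],None,fx=5,fy=5,interpolation=cv2.INTER_CUBIC);cv2.imwrite('pics/end.png',a[...,::-1])
for X in ([605,-52,98],[605,-52,12],[605,-52,123]): print((proj(s,X)-[290,180])*5)
E
```

```text
[605.28 -50.96 143.57] [-0.21 -0.2  -1.22] [ 0.03 -0.01  0.06] 62.328547530911905 29.999667685478926 [ 0.  0. -0. -0. -0.  0.]
[374.73 205.76]
[365.84 324.01]
[377.46 169.38]
```

View pics/end.png

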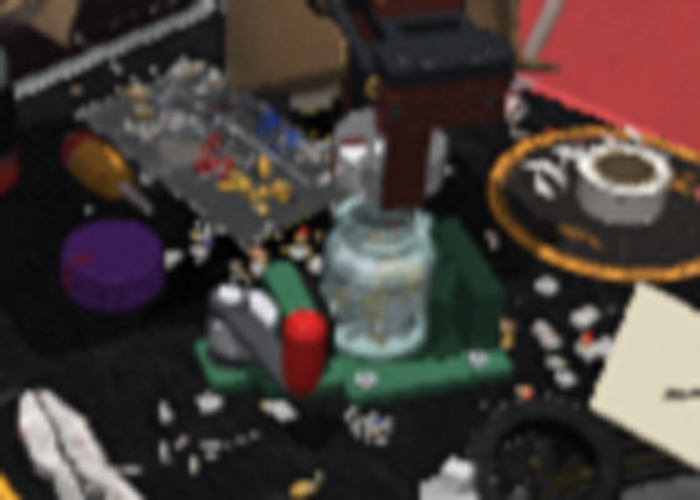

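The crop shows the lid held level by the gripper at about (390,160), above the open jar. The jar stands upright at (380,280) in the clamp, and the lever is home with its knob at (305,350). Wrist force is near zero, so nothing is touching the lid but the fingers, and I'm handing in.

```bash
python3 -c "
from workcell import ctrl
print(ctrl.close_job())"
```

```text
the job is handed in; nothing more can be done
None
```

The job is handed in, with no verdict shown: the clamp is locked, the lid was unscrewed about 130° without re-gripping, and the gripper holds it level about 25 mm (from the arm's height reading) above the open mouth of the upright jar.

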